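# Test a spring on the dial tester and sort it

## Robot

A 7-joint arm with a two-finger parallel gripper is mounted at the origin on the work surface; the furniture and walls round the work are solid. World frame = base frame: x ahead of the robot, y to its left, z up, the work surface at z = 0. Lengths are in m, angles in rad, forces in N, time in s.
With the tool pointing down it reaches from about 0.4 to 0.9 m from the base axis. Payload 5.6 kg.
Tool frame: the origin (TCP) lies between the finger pads; the fingertips stand 22 mm ahead of it and the grasp point (between the pads) lies 3 mm ahead of it; z points along the fingers, y is the line along which they close (so a half turn about z gives the same grasp; the last joint's range is limited). The gripper opens to 92 mm and grips with 3 to 60 N. Pads are 20 mm wide; open, the fingers measure 128 mm over their backs; the gripper's body (75 mm by 189 mm) begins 69 mm behind the grasp point.
Start: joints at [1.24, 0.468, -0.012, 1.603, 0.006, 1.071, -0.056], TCP at [0.184, -0.623, 0.237] pointing down, gripper open.
Joint ranges: [-2.53, 2.53], [-0.31, 2.02], [-1.57, 1.55], [0.28, 2.44], [-1.29, 4.43], [0.15, 1.84], [-2.92, 2.92]. Speed limits (rad/s): [2.57, 2.57, 3.14, 3.14, 3.14, 3.14, 3.14].

## Interface

Orientations are given as a unit quaternion [w, x, y, z].
In Python, from rig import env, vision, workorder gives the robot as it stands.
- The arm moves only by the shell command python3 -m inch 'ROWS' [FORCE]. ROWS is JSON, a list of rows, each a list of 7 numbers: the opening, from 0 (shut) to 1 (fully open), then the shift along the tool's x, y, z in mm, then the turn, a rotation vector about the tool's x, y, z in rad. A call has 1 to 20 rows; each row shifts and turns the commanded pose from where the row before left it, along the tool's axes as they then stand; what a row does not reach is not made up. A row lasts 1/12 s, in which the tool goes at most 41.7 mm and 7.16 degrees, less where a joint would pass 70% of its speed; a pose out of reach is approached as far as the arm can. A call is refused whole if a number of a shift passes 41.7 or a number of a turn 0.125, either way. A call with a gripper value outside its range is refused whole. The fingers move at their own pace and stop on an object; FORCE is the grip in N (left out, the last holds). Time passes only in rows, so rows that do not move let the fingers close. It gives the time, the measured TCP pose, the force, the opening and the grip force at its end, in the units of the state.
- env.get_obs(): the state, without advancing time (a new reading comes with each control period).
- vision.camera(name): name is "scene" or "top" or "wrist"; returns a dict with "pixels" (400x640x3 uint8, red, green, blue), "K" (3x3 intrinsics, pixels), "eye" and "attitude" of the camera in the world; the wrist camera has in their place "hand_eye" (4x4, takes a point from camera to tool coordinates, whose origin is the TCP and whose axes are the flange's). Camera axes: x right, y up, looking along -z (the intrinsics and any distortion apply to the point x, -y, -z); pixel columns grow to the right and rows downward; lengths in m; the calibration is good to about 2 mm. The wrist camera is an equidistant fisheye: a pixel r from the principal point sees the ray r / f radians off the axis. A picture is of the moment at which its call begins: read the wrist's pose just before it. There is no depth.
- workorder.job_done(): hands the job in; it is judged then, once.
Trained networks look in a picture, given as the dict that the camera call returned (one of the last four; its "shot" number tells which), for a name from the list of things; names that differ only in an ending like _2 or _b are one class to them, and where a whole thing is asked for, a point or a joint stands for the part that bears it (a point fixed in the world has none). Each returns a list of dicts, best first, with "conf" (0 to 1); they miss things now and then, are a little off and sometimes report something else, mostly with a low value. They report only what shows in the picture. A call takes as long as a camera call.
- vision.search_frame(picture, label): "rect" ([left, top, right, bottom] in pixels, round what is visible of it).
- vision.regions_of(picture, label): "pixels" (400x640 bool, what is visible of it) and "rect" ([left, top, right, bottom] in pixels, round what is visible of it).
- vision.landmark_of(picture, label): "location" ([column, row] in pixels: a listed point, or the origin of a listed thing).
The state is a dict: "clock": time; "joint_pos": joint angles; "joint_vel": joint speeds; "effort": joint torques, N m; "tcp_pos": TCP position; "tcp_rot": TCP orientation; "contact_force": force on the tool from outside, world axes, zero at the start; "ft_torque": the same for the moment, N m; "width": finger opening in m; "grasp_force": force on a finger pad.
Only numpy, scipy, OpenCV 4.12 (cv2) and the standard library are available. Lean on these libraries where they do the work, as an engineer would, in place of code of your own. Each camera call takes 0.05 s, during which the arm holds its last target. There are 200 camera calls.

## Task

Stand the spring cartridge on the round steel plate of the spring tester and press its black cap gently straight down until the cap's lower edge stands in the red band on the gauge strips; hold it there for about a second without going past the band, then let it up completely while it stands on the plate. Read the red peak hand on the dial: if it stayed in the green sector, stand the spring upright on the middle of the blue tile, if in the red sector, on the middle of the red tile. Do not lean on the tester itself and leave the other things where they are.

Things in the scene. Friction and masses are not known exactly. Their poses are not given: they have to be found in the camera images.
- tester: Blue bench spring tester, fixed. Origin on the worktop under its load plate's centre; z up, x from the plate to the dial behind it. Base 22 mm high, from 53 mm before to 103 mm behind the origin, 58 mm to each side. The dial, a 92 mm disc, centre 78 mm behind the origin and 74 mm up, leans back and faces the robot; top 115 mm up.
- plate_top (a point): Centre of the upper face of the tester's round steel load plate, 50 mm above the worktop when empty; moves with the plate. The plate has a raised rim 4 mm high, inner diameter 66 mm, outer 74 mm; the spring stands inside it. The plate is sprung: it sinks 0.8 mm for each newton on it.
- load_hand (a joint): Thin black hand of the dial: the load now on the plate, 0.13 rad per newton (162.5 rad per metre of sink), 0 when empty; the standing spring's own weight (about 1.6 N) counts too. It turns clockwise.
- peak_hand (a joint): Broad red hand of the dial: pushed on by the black hand, it stays at the highest load reached; 0.13 rad per newton, 0 at the start. Red sector below 1.69 rad (13 N, straight up the dial), green sector above. Within 0.08 rad of the border either tile is right. Over 2.73 rad (21 N) overloads the tester.
- spring: Spring cartridge, 160 g, 60 mm high: brass base (flange 52 mm in diameter, 5 mm high; above it 38 mm, to 14 mm), open steel coil, black round cap 41 mm in diameter, 16 mm thick (44 to 60 mm up). Origin in the middle of the underside, z up. White gauge strips 44 mm high stand at its +x and -x sides, 24 mm from the axis: grip the cap on its +y and -y sides.
- cap_top (a point): Centre of the black cap's top, 60 mm above the spring's underside when free, 48 mm when its lower edge is in mid band (12 mm pressed in). It slides straight down; stop before 15 mm. The coil (0.4 N per mm) has a hidden pre-tension of 2 to 11 N, new each time: the cap yields only when pushed harder than that.
- band (a point): Middle of the red band, 3 mm high, that crosses both gauge strips; this point lies on the spring's axis, 32 mm above its underside.
- blue_tile: Blue glazed round tile, 78 mm in diameter, 10 mm thick, fixed on the worktop. Origin in the middle of its underside. For springs that pass (green sector).
- red_tile: Red clay round tile, 78 mm in diameter, 10 mm thick, fixed on the worktop. Origin in the middle of its underside. For weak springs (red sector).
- glaze_jar: Glass jar with green glaze, 96 mm in diameter, 153 mm high; origin under its centre. Leave alone.
- plaster_block: Rounded white plaster block 65 x 102 x 35 mm; origin under its centre. Leave alone.
- wood_wedge: Brown wood wedge 55 x 46 x 22 mm; origin under its centre. Leave alone.
- sanding_block: Dark grey sanding block 53 x 87 x 28 mm; origin under its centre. Leave alone.

How it is judged:
On the way, in this order (a step that is already met when the one before it is completed fails the run):
1. the spring stands inside the rim of the load plate (horizontal distance between spring and plate_top below 0.009 m and z of spring in the frame of plate_top between -0.003 and 0.002 m and angle between spring's own z axis and vertical below 0.07 rad), for 0.2 s.
2. the cap's lower edge is held in the red band (12 mm pressed in, within 1.8 mm) while the spring stands on the plate (all of step 1 and z of cap_top in the frame of spring between 0.0462 and 0.0498 m), for 0.6 s.
3. the cap is let up fully and the spring is free, still standing on the plate (all of step 1 and z of cap_top in the frame of spring above 0.0585 m and contact force between the fingers and spring below 0.3 N), for 0.1 s.
At the end, for the whole second after the job is handed in: The spring stands upright and at rest, its centre within 22 mm of the tile's centre: on the blue tile if the red peak hand is in the green sector (over 1.69 rad), on the red tile if in the red sector (either is right within 0.08 rad of the border) (((horizontal distance between spring and blue_tile below 0.022 m and z of spring in the frame of blue_tile between 0.007 and 0.013 m and value of joint peak_hand above 1.61 rad) or (horizontal distance between spring and red_tile below 0.022 m and z of spring in the frame of red_tile between 0.007 and 0.013 m and value of joint peak_hand below 1.77 rad)) and angle between spring's own z axis and vertical below 0.08 rad and linear speed of spring below 0.02 m/s and contact force between the fingers and spring below 0.3 N); the robot touches nothing.
It fails at once if the cap is pressed in more than 15 mm, past the red band (z of cap_top in the frame of spring below 0.0448 m).
It fails at once if the tester is overloaded (over 21 N) (value of joint peak_hand above 2.73 rad).
It fails at once if the robot leans on the tester (over 6 N) (contact force between any of the arm, the fingers and tester above 6 N).
It fails at once if the jar, plaster block, wedge or sanding block is moved (distance of any of glaze_jar, plaster_block, wood_wedge, sanding_block from where it was at the start of the episode above 0.02 m).
It also fails if it takes over 61 s, if anything falls off the work surface, if the arm or the gripper's body presses on something with over 40 N, if the wrist force passes 120 N, or if a joint passes its speed limit or range.

## Working session

There is one attempt and no reset: what is moved stays moved. The work goes in short steps, Python scripts to look and compute and a shell command to move; the robot and the scene stay as the last step left them, time stands still between calls to the robot, and variables do not carry over. Pictures are saved under pics/ and viewed, at most 11 in all, crops included, and the job is handed in when it is done.

```bash
mkdir -p pics
cat > h.py <<'E'
import numpy as np, cv2
from scipy.spatial.transform import Rotation as R
from rig import env, vision, workorder
def Rm(a):
    a=np.array(a,float)
    return a if a.shape==(3,3) else R.from_quat(a[[1,2,3,0]]).as_matrix()
def ray(p,uv):
    K=np.array(p["K"]); d=np.array([(uv[0]-K[0,2])/K[0,0],-(uv[1]-K[1,2])/K[1,1],-1.])
    return np.array(p["eye"]),Rm(p["attitude"])@d
def at_z(p,uv,z):
    e,d=ray(p,uv); return e+d*(z-e[2])/d[2]
def tri(ps,uvs):
    A=np.zeros((3,3));b=np.zeros(3)
    for p,u in zip(ps,uvs):
        e,d=ray(p,u); d/=np.linalg.norm(d); M=np.eye(3)-np.outer(d,d); A+=M;b+=M@e
    x=np.linalg.solve(A,b); return x
def save(p,n,crop=None,s=1):
    im=p["pixels"][:,:,::-1]
    if crop: im=im[crop[1]:crop[3],crop[0]:crop[2]]
    cv2.imwrite("pics/"+n,cv2.resize(im,None,fx=s,fy=s,interpolation=cv2.INTER_CUBIC))
E
python3 - <<'E'
from h import *
o=env.get_obs(); print(o)
a=vision.camera("scene");b=vision.camera("top")
save(a,"s0.png");save(b,"t0.png")
print({k:v for k,v in a.items() if k!="pixels"});print({k:v for k,v in b.items() if k!="pixels"})
for n in ["tester","plate_top","spring","cap_top","band","blue_tile","red_tile","glaze_jar","plaster_block","wood_wedge","sanding_block"]:
    u=vision.landmark_of(a,n);v=vision.landmark_of(b,n)
    print(n,[(np.round(x["location"]),round(x["conf"],2)) for x in u[:2]],[(np.round(x["location"]),round(x["conf"],2)) for x in v[:2]], np.round(tri([a,b],[u[0]["location"],v[0]["location"]]),4) if u and v else "", np.round(at_z(b,v[0]["location"],0),3) if v else "")
E
```

```text
{'clock': 0.0, 'joint_pos': array([ 1.24001066,  0.46834795, -0.01158686,  1.60363823,  0.00601455,
        1.07136624, -0.05630999]), 'joint_vel': array([-0.0003668 , -0.00157339, -0.00067886, -0.00025479,  0.0007299 ,
       -0.00121193,  0.00017837]), 'effort': array([ 5.73068360e-05, -5.20568383e+01, -1.26700918e-02, -2.43749267e+01,
       -5.67174854e-02,  1.72508840e-02,  1.42411332e-04]), 'tcp_pos': array([ 0.18425725, -0.62277112,  0.23565321]), 'tcp_rot': array([-8.40969495e-04,  9.89670725e-01,  1.43356588e-01, -1.93347664e-04]), 'contact_force': array([ 0.84231543, -0.45894898, -0.09547629]), 'ft_torque': array([ 0.04730249, -0.03104008,  0.04827704]), 'grasp_force': 0.0, 'width': 0.09201095796964825}
{'K': array([[481.75110152,   0.        , 318.1271299 ],
       [  0.        , 481.75110152, 209.72375282],
       [  0.        ,   0.        ,   1.        ]]), 'eye': array([0.065697  , 0.51695993, 1.00998419]), 'attitude': array([-0.27601181, -0.10177034,  0.3205308 ,  0.90040007]), 'shot': 1}
{'K': array([[440.59572057,   0.        , 313.86975763],
       [  0.        , 4
[... 901 characters left out ...]
.606  -0.2541  0.0036] [ 0.612 -0.253  0.   ]
red_tile [(array([371., 182.]), 0.88)] [(array([403., 219.]), 0.71)] [ 0.4823 -0.3376 -0.0128] [ 0.49  -0.331  0.   ]
glaze_jar [(array([282., 211.]), 0.73)] [(array([210., 149.]), 0.77)] [0.5229 0.0576 0.2648] [0.659 0.134 0.   ]
plaster_block [(array([328., 149.]), 0.72)] [(array([416., 154.]), 0.91), (array([210., 147.]), 0.68)] [ 0.6436 -0.3667  0.0104] [ 0.651 -0.368  0.   ]
wood_wedge [(array([357., 157.]), 0.48)] [(array([421., 191.]), 0.69), (array([329., 234.]), 0.16)] [ 0.5469 -0.3716  0.0252] [ 0.558 -0.376  0.   ]
sanding_block [(array([387., 219.]), 0.66)] [(array([367., 275.]), 0.97)] [ 0.3614 -0.2422  0.    ] [ 0.357 -0.244  0.   ]
```

Run:
```python
import cv2,numpy as np
a=cv2.imread("pics/s0.png")[120:270,230:430];b=cv2.imread("pics/t0.png")[110:310,230:450]
a=cv2.resize(a,None,fx=2,fy=2,interpolation=2);b=cv2.resize(b,None,fx=1.77,fy=1.5,interpolation=2)
b=cv2.resize(b,(400,300))
cv2.imwrite("pics/c0.png",np.hstack([a,b]))
```

```text
(no output)
```

View pics/c0.png

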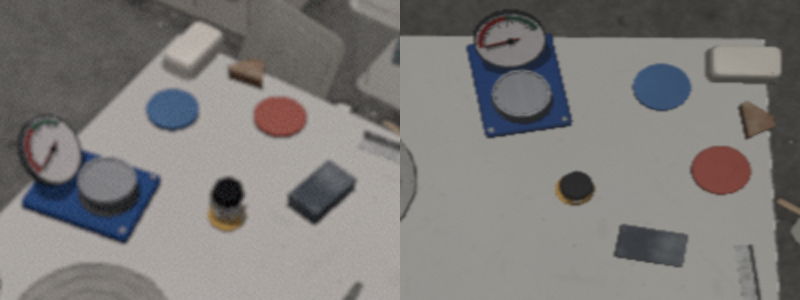

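```bash
cat >> h.py <<'E'
def tool(v,o=None):
    o=o or env.get_obs(); return np.round(Rm(o["tcp_rot"]).T@np.array(v)*1000,1)
def wpose(o,p):
    H=np.array(p["hand_eye"]); Rt=Rm(o["tcp_rot"]); return Rt@H[:3,:3], Rt@H[:3,3]+o["tcp_pos"]
def wray(o,p,uv):
    K=np.array(p["K"]); Rc,e=wpose(o,p); d=np.array([uv[0]-K[0,2],uv[1]-K[1,2]]); r=np.hypot(*d); th=r/K[0,0]
    c=np.array([d[0]/r*np.sin(th),-d[1]/r*np.sin(th),-np.cos(th)]) if r>0 else np.array([0,0,-1.])
    return e,Rc@c
def wat(o,p,uv,z):
    e,d=wray(o,p,uv); return e+d*(z-e[2])/d[2]
def wproj(o,p,X):
    K=np.array(p["K"]); Rc,e=wpose(o,p); c=Rc.T@(np.array(X)-e); n=np.hypot(c[0],c[1]); th=np.arctan2(n,-c[2])
    return np.array([K[0,2]+K[0,0]*th*c[0]/n, K[1,2]-K[0,0]*th*c[1]/n])
E
python3 - <<'E'
from h import *
o=env.get_obs(); p=vision.camera("wrist"); print(p["K"],p["hand_eye"])
print(tool(np.array([0.448,-0.152,0.236])-o["tcp_pos"]))
E
```

```text
[[309.70691629   0.         320.19644197]
 [  0.         309.70691629 200.17297882]
 [  0.           0.           1.        ]] [[ 9.04729907e-04  9.64459875e-01  2.64227800e-01  7.50507643e-02]
 [ 9.99999590e-01 -8.79645575e-04 -2.13250363e-04 -4.18402703e-04]
 [ 2.67553968e-05  2.64227885e-01 -9.64460276e-01 -1.47171248e-01]
 [ 0.00000000e+00  0.00000000e+00  0.00000000e+00  1.00000000e+00]]
[ 386.5 -377.1    0.5]
```

```bash
python3 -m inch '[[1,28,-27,0,0,0,0],[1,28,-27,0,0,0,0],[1,28,-27,0,0,0,0],[1,28,-27,0,0,0,0],[1,28,-27,0,0,0,0],[1,28,-27,0,0,0,0],[1,28,-27,0,0,0,0],[1,28,-27,0,0,0,0],[1,28,-27,0,0,0,0],[1,28,-27,0,0,0,0],[1,28,-27,0,0,0,0],[1,28,-27,0,0,0,0],[1,28,-27,0,0,0,0],[1,22,-26,0,0,0,0],[1,0,0,0,0,0,0],[1,0,0,0,0,0,0]]'
python3 - <<'E'
from h import *
o=env.get_obs(); p=vision.camera("wrist"); save(p,"w1.png")
for n,z in [("spring",0),("cap_top",.06),("band",.032),("plate_top",.05),("blue_tile",0),("red_tile",0)]:
    for u in vision.landmark_of(p,n)[:1]: print(n,np.round(u["location"],1),round(u["conf"],2),np.round(wat(o,p,u["location"],z),4))
u=wproj(o,p,[.448,-.152,.03]);print(u,o["tcp_pos"],o["joint_pos"])
x,y=map(int,u); save(p,"w1c.png",(max(x-80,0),max(y-75,0),x+80,y+75),4)
E
```

```text
clock: 2.58
tcp_pos: [0.4483, -0.1505, 0.2367]
tcp_rot: [0.0, 0.989, 0.146, 0.0]
contact_force: [-0.7, -0.8, -0.8]
width: 0.0918
grasp_force: 0.0
spring [316.4 176.4] 0.57 [ 0.4478 -0.1453  0.    ]
cap_top [317.6 185.8] 0.78 [ 0.4496 -0.1469  0.06  ]
band [315.9 179.9] 0.6 [ 0.4497 -0.1446  0.032 ]
plate_top [292.7  46.2] 0.96 [ 0.5868 -0.0778  0.05  ]
blue_tile [439.8  83.1] 0.63 [ 0.6124 -0.2606  0.    ]
red_tile [452.7 193.9] 0.97 [ 0.4801 -0.3291  0.    ]
[321.60332946 182.71902065] [ 0.44828735 -0.15054521  0.23674921] [ 0.54738874  0.19115412 -0.32758255  2.00498645  0.07478719  0.95633915
 -1.09637587]
```

View pics/w1c.png

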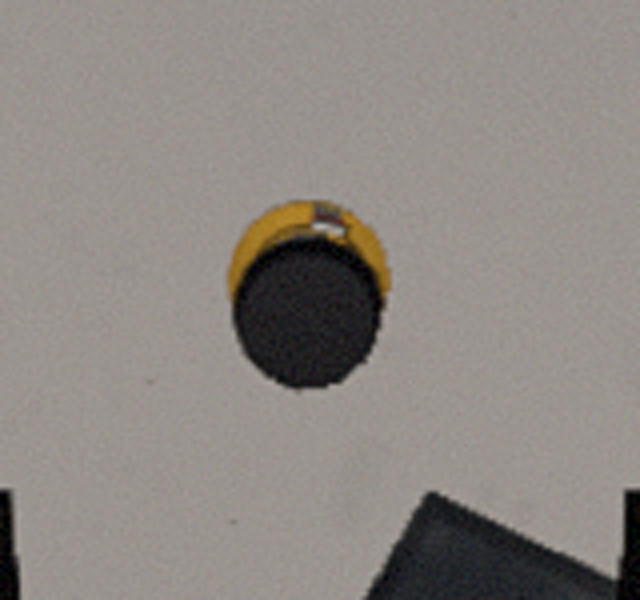

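Run:
```python
from h import *
o=env.get_obs(); p=vision.camera("wrist")
g=cv2.cvtColor(p["pixels"],cv2.COLOR_RGB2HSV); v=g[:,:,2]
m=((v<75)).astype(np.uint8); n,l,s,c=cv2.connectedComponentsWithStats(m); k=l[186,318]; print(s[k],c[k])
C=wat(o,p,(s[k][0]+s[k][2]/2-.5,s[k][1]+s[k][3]/2-.5),.06);C2=wat(o,p,c[k],.06);print(C,C2)
print([np.round(wat(o,p,(s[k][0],c[k][1]),.06)-wat(o,p,(s[k][0]+s[k][2],c[k][1]),.06),4)])
h=g[:,:,0]; sat=g[:,:,1]; ym=((h>12)&(h<32)&(sat>130)&(v>90)); ym[:150]=0; ym[:, :290]=0; ym[200:]=0; ym[:,350:]=0
ys,xs=np.where(ym); print("yellow",xs.min(),xs.max(),ys.min(),wat(o,p,(xs.min(),175),.005),wat(o,p,(xs.max(),175),.005))
for uv,z in [((323.8,164.5),.040),((322.5,161.3),.032),((322.7,159.3),.026)]:
    w=wat(o,p,uv,z)-C2; Rt=Rm(o["tcp_rot"]); t=Rt.T@w; print(np.round(t,4),np.hypot(*t[:2]),np.arctan2(t[1],t[0]))
# red pixels
r=((h<10)|(h>170))&(sat>60); r[:150]=0;r[170:]=0;r[:,:300]=0;r[:,345:]=0; print(np.argwhere(r)[:,::-1].mean(0),r.sum())
```

```text
[ 297  164   38   39 1135] [315.11101322 182.60881057]
[ 0.45079295 -0.14672755  0.06      ] [ 0.45108659 -0.14620932  0.06      ]
[array([-0.0115,  0.039 ,  0.    ])]
yellow 296 335 156 [ 0.44216653 -0.12309416  0.005     ] [ 0.45583857 -0.16968019  0.005     ]
[0.0165 0.0095 0.02  ] 0.0190286181091854 0.5200345221506518
[0.019  0.0081 0.028 ] 0.02063334743518225 0.4008613679672596
[0.0205 0.0083 0.034 ] 0.022122040482273814 0.3857807473826632
[318.13333333 162.6       ] 15
```

Run:
```python
from h import *
o=env.get_obs(); p=vision.camera("wrist"); print(o["tcp_pos"])
C2=wat(o,p,(315.3,182.6),.06);print(C2)
for uv,z in [((320,161.6),.040),((318.9,158.4),.032),((319,157),.026)]:
    w=wat(o,p,uv,z)-C2; Rt=Rm(o["tcp_rot"]); t=Rt.T@w; print(np.round(t,4),np.hypot(*t[:2]),np.arctan2(t[1],t[0]))
save(p,"w2c.png",(285,145,345,205),10)
print(tool(np.array([*C2[:2],o["tcp_pos"][2]])-o["tcp_pos"],o))
```

```text
[ 0.44725535 -0.15316386  0.23656884]
[ 0.45124339 -0.14618894  0.06      ]
[0.0198 0.005  0.02  ] 0.020408205770153665 0.24718902956547772
[0.0223 0.0037 0.028 ] 0.022649673953325355 0.1654239047653402
[0.0232 0.0038 0.034 ] 0.023498291372529154 0.16332557270682155
[ 5.8 -5.6 -0. ]
```

View pics/w2c.png

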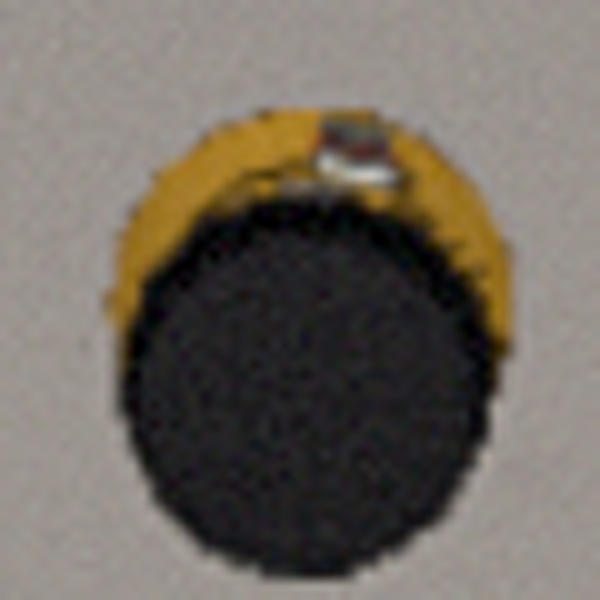

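```bash
python3 -m inch '[[1,6,-5,0,0,0,0.115],[1,0,0,26,0,0,0.115],[1,0,0,26,0,0,0],[1,0,0,26,0,0,0],[1,0,0,26,0,0,0],[1,0,0,0,0,0,0],[1,0,0,0,0,0,0],[1,0,0,0,0,0,0],[1,0,0,0,0,0,0]]'
cat >> h.py <<'E'
def capwrist(o,p,guess,z):
    """cap centre: blob of dark pixels near guess, min enclosing of the top face"""
    v=cv2.cvtColor(p["pixels"],cv2.COLOR_RGB2HSV)[:,:,2]; m=(v<75).astype(np.uint8)
    n,l,s,c=cv2.connectedComponentsWithStats(m); u=wproj(o,p,guess).astype(int); k=l[u[1],u[0]]
    pts=np.array([wat(o,p,q[::-1],z) for q in np.argwhere(l==k)])[:,:2]; return pts,s[k],c[k]
E
python3 - <<'E'
from h import *
o=env.get_obs(); p=vision.camera("wrist"); o2=env.get_obs(); print(o["tcp_pos"],o2["tcp_pos"])
pts,s,c=capwrist(o2,p,[.4512,-.147,.06],.06); Rt=Rm(o["tcp_rot"])
t=(np.c_[pts-o2["tcp_pos"][:2],0*pts[:,0]])@Rt*1000; print(s,c,"min",t.min(0),"max",t.max(0))
for n,z in [("spring",0),("cap_top",.06)]:
    for u in vision.landmark_of(p,n)[:1]: print(n,u["location"],tool(wat(o2,p,u["location"],z)-o2["tcp_pos"],o2))
save(p,"w3.png",(220,120,420,320),3)
E
```

```text
clock: 3.78
tcp_pos: [0.4531, -0.1462, 0.1342]
tcp_rot: [0.001, 1.0, 0.029, 0.001]
contact_force: [0.5, 0.2, 0.2]
width: 0.0922
grasp_force: 0.0
[ 0.45313413 -0.14615882  0.13419795] [ 0.45306699 -0.14616012  0.13419226]
[ 296  191   52   56 2280] [321.34210526 219.18026316] min [-22.45924635 -18.79546477  -0.06935628] max [21.48239716 19.87093821  0.06631411]
spring [319.6, 204.3] [ -6.2  -1.1 134.2]
cap_top [321.4, 222.7] [-3.4  0.4 74.2]
```

View pics/w3.png

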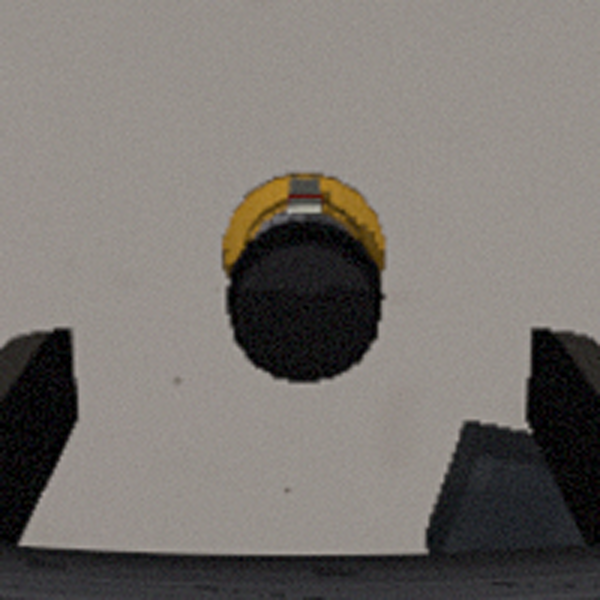

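```bash
python3 -m inch '[[1,-2,0.5,26,0,0,0],[1,0,0,26,0,0,0],[1,0,0,26,0,0,0],[1,0,0,0,0,0,0],[0,0,0,0,0,0,0],[0,0,0,0,0,0,0],[0,0,0,0,0,0,0],[0,0,0,0,0,0,0],[0,0,0,0,0,0,0],[0,0,0,0,0,0,0],[0,0,0,0,0,0,0],[0,0,0,0,0,0,0]]' 40
```

```text
clock: 4.93
tcp_pos: [0.4501, -0.1465, 0.0548]
tcp_rot: [0.0, 1.0, 0.029, 0.0]
contact_force: [0.2, -0.4, 0.1]
width: 0.0405
grasp_force: 6.2
```

```bash
python3 -m inch '[[0,0,0,0,0,0,0],[0,0,0,-10,0,0,0],[0,0,0,-20,0,0,0],[0,0,0,-25,0,0,0],[0,10,-6,-25,0,0,0],[0,20,-12,0,0,0,0],[0,20,-12,0,0,0,0],[0,2,-2,0,0,0,0],[0,0,0,0,0,0,0],[0,0,0,0,0,0,0],[0,0,0,0,0,0,0],[0,0,0,0,0,0,0]]' 40
python3 - <<'E'
from h import *
vision.camera("wrist");o=env.get_obs(); p=vision.camera("wrist"); print(o["tcp_pos"],o["joint_pos"],o["contact_force"],o["grasp_force"])
u=vision.landmark_of(p,"plate_top"); print(u[:1], [wat(o,p,x["location"],.05) for x in u[:1]])
u=vision.landmark_of(p,"cap_top"); print([tool(wat(o,p,x["location"],.14)-o["tcp_pos"],o) for x in u[:1]])
r=vision.search_frame(p,"plate_top"); print(r[:1])
a=vision.camera("scene");b=vision.camera("top")
U,V=[vision.landmark_of(q,"plate_top") for q in (a,b)]
if U and V: print(tri([a,b],[U[0]["location"],V[0]["location"]]), at_z(b,V[0]["location"],.05), at_z(a,U[0]["location"],.05))
save(p,"w4.png")
E
```

```text
clock: 5.93
tcp_pos: [0.4989, -0.1122, 0.1343]
tcp_rot: [0.0, 1.0, 0.028, -0.001]
contact_force: [0.9, 0.2, -1.9]
width: 0.0398
grasp_force: 40.0
[ 0.49916474 -0.11213445  0.13436457] [ 0.39464801  0.39828508 -0.28849465  2.00681391  0.16155801  0.75892399
 -1.5044966 ] [ 0.06310598 -0.05506016 -2.05663062] 39.99949872493744
[] []
[array([-1. , -0.9, -5.6])]
[{'rect': [229.3, 45.7, 332.7, 148.8], 'conf': 0.98}]
[ 0.73478216 -0.4137627  -0.38762997] [ 0.55235193 -0.36326112  0.05      ] [ 0.57942074 -0.07817501  0.05      ]
```

View pics/w4.png

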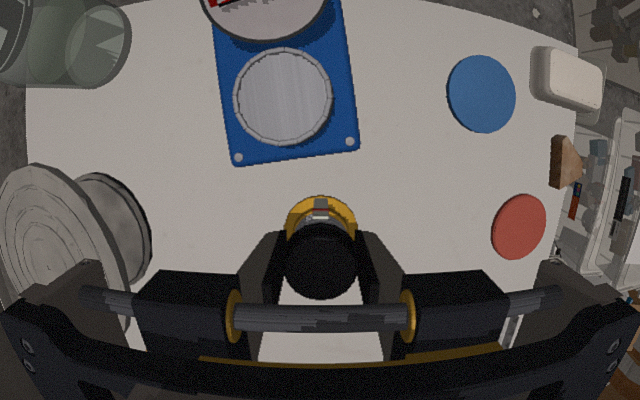

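```bash
cat >> h.py <<'E'
def circ(o,p,name,z):
    r=vision.regions_of(p,name)
    if not r: return None
    m=r[0]["pixels"].astype(np.uint8); n,l,s,c=cv2.connectedComponentsWithStats(m); k=1+np.argmax(s[1:,4])
    cs=cv2.findContours((l==k).astype(np.uint8),cv2.RETR_EXTERNAL,cv2.CHAIN_APPROX_NONE)[0]
    q=np.vstack(cs)[:,0,:]; W=np.array([(wat(o,p,x,z) if o else at_z(p,x,z))[:2] for x in q])*1000
    (cx,cy),(d1,d2),_=cv2.fitEllipse(W.astype(np.float32)); return np.round([cx/1000,cy/1000,d1,d2],4),round(r[0]["conf"],2)
E
python3 - <<'E'
from h import *
o=env.get_obs(); p=vision.camera("wrist")
print("plate",circ(o,p,"plate_top",.054))
for t in ("blue_tile","red_tile"): print(t,circ(o,p,t,.010))
b=vision.camera("top"); a=vision.camera("scene")
for t in ("blue_tile","red_tile","plate_top"):
    z=.054 if t=="plate_top" else .01; print(t,circ(None,b,t,z),circ(None,a,t,z))
Rt=Rm(o["tcp_rot"]);print(Rt.round(3), o["tcp_pos"])
E
```

```text
plate None
blue_tile (array([ 0.6127, -0.2592, 75.9119, 79.0206]), 0.78)
red_tile (array([ 0.4812, -0.3307, 75.6553, 79.5101]), 0.56)
blue_tile (array([ 0.614 , -0.2617, 74.2657, 74.3827]), 0.58) None
red_tile (array([ 0.4791, -0.3346, 76.0632, 77.2232]), 0.97) (array([ 0.5569, -0.3892, 39.6273, 58.4196]), 0.61)
plate_top None (array([ 0.5857, -0.0791, 69.0082, 74.564 ]), 0.79)
[[ 0.998  0.058 -0.   ]
 [ 0.058 -0.998 -0.   ]
 [-0.     0.    -1.   ]] [ 0.50001573 -0.11146632  0.13458059]
```

Run:
```python
from h import *
o=env.get_obs(); p=vision.camera("wrist")
g=cv2.cvtColor(p["pixels"],cv2.COLOR_RGB2HSV); m=((g[:,:,1]<60)).astype(np.uint8); m[:40]=0;m[155:]=0;m[:,:222]=0;m[:,342:]=0
m=cv2.morphologyEx(m,cv2.MORPH_OPEN,np.ones((5,5),np.uint8))
n,l,s,c=cv2.connectedComponentsWithStats(m); k=l[96,283]; print(s[k],c[k])
q=np.vstack(cv2.findContours((l==k).astype(np.uint8),0,cv2.CHAIN_APPROX_NONE)[0])[:,0,:]
W=np.array([wat(o,p,x,.054)[:2] for x in q])*1000; e=cv2.fitEllipse(W.astype(np.float32)); print(e)
C=np.array([*np.array(e[0])/1000,o["tcp_pos"][2]]); print("move",tool(C-o["tcp_pos"],o))
# yellow flange at held height: underside z = tcp-.0548 -> flange top
h=g[:,:,0]; ym=(h>12)&(h<32)&(g[:,:,1]>110)&(g[:,:,2]>80); ym[:180]=0; ym[260:]=0; ym[:,:280]=0; ym[:,365:]=0
ys,xs=np.where(ym); z=o["tcp_pos"][2]-.055+.005
t=np.array([tool(wat(o,p,(x,y),z)-o["tcp_pos"],o) for x,y in zip(xs,ys)]); print("flange",t.min(0),t.max(0))
```

```text
[ 234   48  100   99 7796] [283.44420215  97.53655721]
((588.5452270507812, -78.27278137207031), (72.8076171875, 74.10188293457031), 145.5540313720703)
move [ 90.3 -28.   -0. ]
flange [ -6.9 -25.2  50. ] [24.4 24.6 50. ]
```

```bash
python3 -m inch '[[0,12,-4,0,0,0,0],[0,23,-7,0,0,0,0],[0,23,-7,0,0,0,0],[0,23,-7,0,0,0,0],[0,10,-3,10,0,0,0],[0,0,0,10,0,0,0],[0,0,0,0,0,0,0],[0,0,0,0,0,0,0],[0,0,0,0,0,0,0],[0,0,0,0,0,0,0]]'
python3 - <<'E'
from h import *
vision.camera("wrist");vision.camera("wrist");o=env.get_obs(); p=vision.camera("wrist"); print(o["tcp_pos"],o["contact_force"],tool(np.array([.5885,-.0783,o["tcp_pos"][2]])-o["tcp_pos"],o))
im=p["pixels"][130:330,220:420]; a=vision.camera("scene")["pixels"][150:250,230:330]
cv2.imwrite("pics/w5.png",np.hstack([cv2.resize(im,(400,400),interpolation=2),cv2.resize(a,(400,400),interpolation=2)])[:,:,::-1])
E
```

```text
clock: 7.87
tcp_pos: [0.5889, -0.0788, 0.115]
tcp_rot: [0.0, 1.0, 0.028, 0.0]
contact_force: [-0.3, -0.7, -1.5]
width: 0.04
grasp_force: 40.0
[ 0.58921357 -0.07866069  0.11518841] [-0.29095529 -0.22741577 -2.1042394 ] [-0.7 -0.4 -0. ]
```

View pics/w5.png

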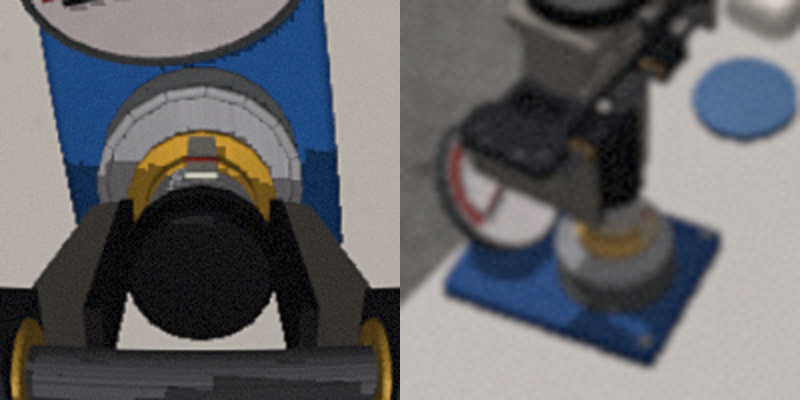

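```bash
python3 -m inch '[[0,0.5,0,5,0,0,0],[0,0,0,4,0,0,0],[0,0,0,2,0,0,0],[0,0,0,0,0,0,0],[0,0,0,0,0,0,0],[0,0,0,0,0,0,0],[0,0,0,0,0,0,0]]'
cat > st.py <<'E'
from h import *
L=[]
for i in range(2): vision.camera("top"); o=env.get_obs(); L.append([*o["tcp_pos"],*o["contact_force"],o["ft_torque"][0],o["grasp_force"]])
print(o["clock"],np.round(np.mean(L,0),4))
E
python3 st.py
```

```text
clock: 8.65
tcp_pos: [0.5898, -0.0783, 0.1037]
tcp_rot: [0.0, 1.0, 0.029, 0.0]
contact_force: [-0.7, -0.8, -0.4]
width: 0.04
grasp_force: 40.0
8.75 [ 0.5898 -0.0783  0.1037 -0.3088 -0.5496 -0.1159 -0.1068 39.9999]
```

```bash
python3 -m inch '[[0,0,0,1.5,0,0,0],[0,0,0,1.5,0,0,0],[0,0,0,1.5,0,0,0],[0,0,0,0,0,0,0],[0,0,0,0,0,0,0],[0,0,0,0,0,0,0]]'; python3 st.py;  python3 -m inch '[[0,0,0,1.5,0,0,0],[0,0,0,1.5,0,0,0],[0,0,0,1.5,0,0,0],[0,0,0,0,0,0,0],[0,0,0,0,0,0,0],[0,0,0,0,0,0,0]]'; python3 st.py
```

```text
clock: 9.25
tcp_pos: [0.5899, -0.0783, 0.0994]
tcp_rot: [0.0, 1.0, 0.029, 0.0]
contact_force: [-1.7, -0.9, 4.7]
width: 0.04
grasp_force: 40.0
9.35 [ 0.5899 -0.0783  0.0994 -1.2485 -1.7131  5.3451 -0.1857 40.0013]
clock: 9.85
tcp_pos: [0.5899, -0.0784, 0.0952]
tcp_rot: [0.0, 1.0, 0.029, 0.0]
contact_force: [-2.0, -0.7, 9.0]
width: 0.0402
grasp_force: 40.0
9.95 [ 0.5899 -0.0784  0.0953 -2.1833 -1.3899  8.5512 -0.1175 40.0021]
```

```bash
python3 -m inch '[[0,0,0,1.5,0,0,0],[0,0,0,1.5,0,0,0],[0,0,0,1.5,0,0,0],[0,0,0,1.5,0,0,0],[0,0,0,1.5,0,0,0],[0,0,0,1.5,0,0,0],[0,0,0,0,0,0,0],[0,0,0,0,0,0,0]]'; python3 st.py; python3 -m inch '[[0,0,0,1,0,0,0],[0,0,0,1,0,0,0],[0,0,0,1,0,0,0],[0,0,0,0,0,0,0],[0,0,0,0,0,0,0]]';python3 st.py;python3 - <<'E'
from h import *
p=vision.camera("wrist");a=vision.camera("scene");b=vision.camera("top")
cv2.imwrite("pics/w6.png",np.hstack([cv2.resize(p["pixels"][100:250,270:370],(400,600),interpolation=2),cv2.resize(a["pixels"][170:245,240:290],(400,600),interpolation=2)])[:,:,::-1])
E
```

```text
clock: 10.62
tcp_pos: [0.5899, -0.0784, 0.0865]
tcp_rot: [0.0, 1.0, 0.029, 0.0]
contact_force: [-3.6, -0.9, 11.2]
width: 0.0399
grasp_force: 40.0
10.7167 [ 0.5899 -0.0784  0.0865 -2.8897 -0.9862 10.1763 -0.2017 40.0028]
clock: 11.13
tcp_pos: [0.5899, -0.0784, 0.0836]
tcp_rot: [0.0, 1.0, 0.029, 0.0]
contact_force: [-4.3, -2.1, 10.8]
width: 0.0401
grasp_force: 40.0
11.2333 [ 0.5899 -0.0784  0.0836 -4.0467 -0.961  11.1424 -0.1455 40.0029]
```

View pics/w6.png

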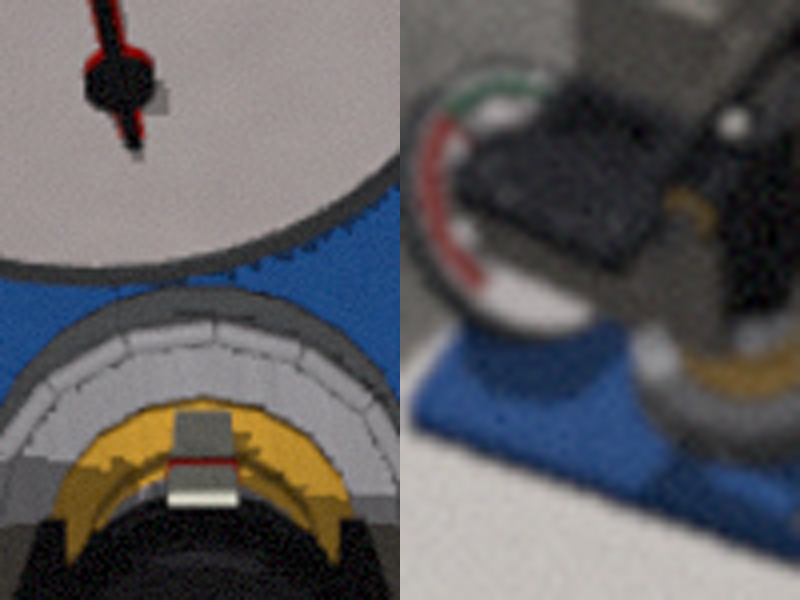

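```bash
python3 -m inch '[[0,0,0,0.7,0,0,0],[0,0,0,0.7,0,0,0],[0,0,0,0,0,0,0],[0,0,0,0,0,0,0],[0,0,0,0,0,0,0],[0,0,0,0,0,0,0],[0,0,0,0,0,0,0]]'; python3 st.py; python3 -m inch '[[0,0,0,0,0,0,0],[0,0,0,0,0,0,0],[0,0,0,0,0,0,0],[0,0,0,0,0,0,0]]';python3 st.py
python3 - <<'E'
from h import *
p=vision.camera("wrist"); save(p,"d7.png",(250,20,400,170),4); o=env.get_obs(); print(o["contact_force"],o["tcp_pos"])
E
```

```text
clock: 11.97
tcp_pos: [0.5899, -0.0784, 0.0823]
tcp_rot: [0.0, 1.0, 0.029, 0.0]
contact_force: [-4.1, -1.4, 12.0]
width: 0.04
grasp_force: 40.0
12.0667 [ 0.5899 -0.0784  0.0823 -3.8663 -0.6896 11.4034 -0.1093 40.0031]
clock: 12.4
tcp_pos: [0.5899, -0.0784, 0.0823]
tcp_rot: [0.0, 1.0, 0.029, 0.0]
contact_force: [-4.0, -0.7, 11.0]
width: 0.0403
grasp_force: 40.0
12.5 [ 0.5899 -0.0784  0.0823 -3.9761 -1.0977 11.8861 -0.1591 40.003 ]
[-3.39405561 -0.79240849 11.20351267] [ 0.58992875 -0.07837473  0.0823191 ]
```

View pics/d7.png

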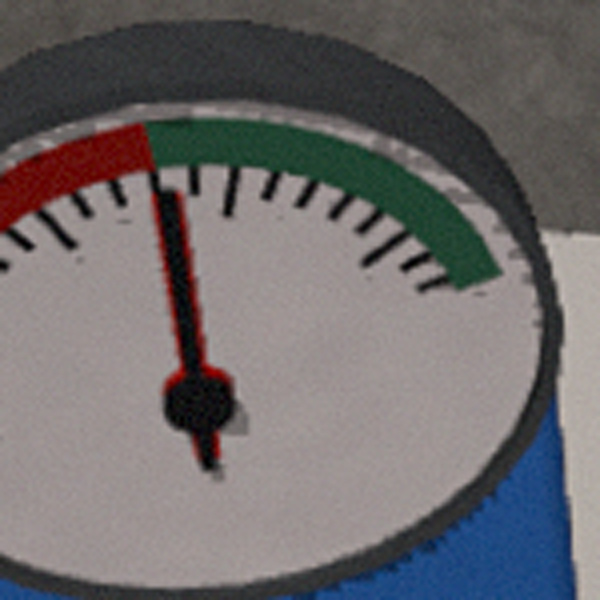

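```bash
python3 -m inch '[[0,0,0,0,0,0,0],[0,0,0,0,0,0,0],[0,0,0,0,0,0,0],[0,0,0,0,0,0,0],[0,0,0,-2,0,0,0],[0,0,0,-2.5,0,0,0],[0,0,0,-2.5,0,0,0],[0,0,0,-2.5,0,0,0],[0,0,0,-2.5,0,0,0],[0,0,0,-2.5,0,0,0],[0,0,0,-2.5,0,0,0],[0,0,0,-2,0,0,0],[0,0,0,-1.5,0,0,0],[0,0,0,-0.7,0,0,0],[0,0,0,0,0,0,0],[0,0,0,0,0,0,0],[0,0,0,0,0,0,0]]'; python3 st.py
```

```text
clock: 13.97
tcp_pos: [0.5898, -0.0783, 0.1021]
tcp_rot: [0.0, 1.0, 0.029, -0.0]
contact_force: [-1.4, -1.5, 1.8]
width: 0.0401
grasp_force: 40.0
14.0667 [ 0.5898 -0.0783  0.1022 -0.2911 -1.497   1.5547 -0.3236 40.0004]
```

```bash
python3 -m inch '[[0,0,0,-0.7,0,0,0],[0,0,0,-0.6,0,0,0],[0,0,0,0,0,0,0],[0.2,0,0,0,0,0,0],[0.6,0,0,0,0,0,0],[0.8,0,0,0,0,0,0],[0.8,0,0,0,0,0,0],[0.8,0,0,0,0,0,0],[0.8,0,0,0,0,0,0],[0.8,0,0,0,0,0,0]]'
python3 - <<'E'
from h import *
o=env.get_obs();p=vision.camera("wrist"); print(o["tcp_pos"],o["contact_force"],o["grasp_force"])
cv2.imwrite("pics/d8.png",np.hstack([cv2.resize(p["pixels"][20:170,250:400],(400,400),interpolation=2),cv2.resize(p["pixels"][100:300,220:420],(400,400),interpolation=2)])[:,:,::-1])
E
```

```text
clock: 14.9
tcp_pos: [0.5898, -0.0781, 0.1037]
tcp_rot: [-0.0, 1.0, 0.029, -0.0]
contact_force: [-1.5, -0.1, -0.9]
width: 0.0736
grasp_force: 0.0
[ 0.58975512 -0.07810302  0.10366062] [-1.54379313 -0.11451128 -0.93329249] 0.0
```

View pics/d8.png

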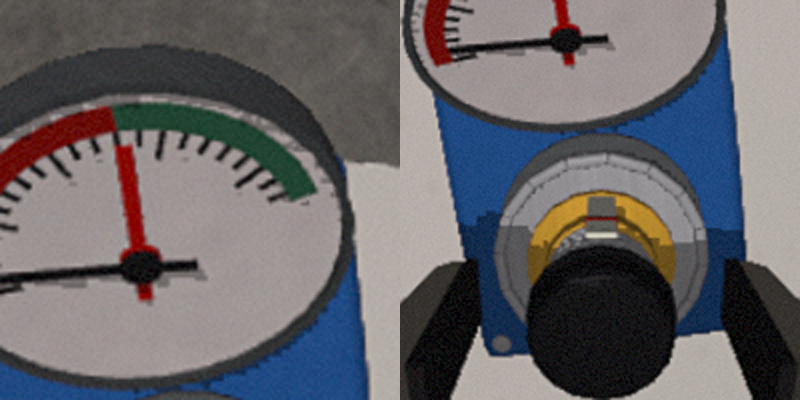

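```bash
python3 -m inch '[[0,0,0,0,0,0,0],[0,0,0,0,0,0,0],[0,0,0,0,0,0,0],[0,0,0,0,0,0,0],[0,0,0,0,0,0,0],[0,0,0,0,0,0,0],[0,0,0,-8,0,0,0],[0,0,0,-12,0,0,0],[0,0,0,-15,0,0,0],[0,0,10,0,0,0,0],[0,2,25,0,0,0,0],[0,3,30,0,0,0,0],[0,3,30,0,0,0,0],[0,3,30,0,0,0,0],[0,2,25,0,0,0,0],[0,0.5,20,0,0,0,0],[0,0,13,0,0,0,0],[0,0,0,0,0,0,0],[0,0,0,0,0,0,0],[0,0,0,0,0,0,0]]' 25
python3 - <<'E'
from h import *
for i in range(4): vision.camera("wrist")
o=env.get_obs();p=vision.camera("wrist"); print(o["tcp_pos"],o["contact_force"],o["grasp_force"])
print(circ(o,p,"blue_tile",.01),tool(np.array([.613,-.260,.0648])-o["tcp_pos"],o))
cv2.imwrite("pics/w9.png",cv2.resize(p["pixels"][80:320,180:480],(600,480))[:,:,::-1])
E
```

```text
clock: 16.62
tcp_pos: [0.6139, -0.2581, 0.1386]
tcp_rot: [-0.001, 1.0, 0.03, -0.0]
contact_force: [0.0, 0.4, -2.1]
width: 0.0404
grasp_force: 25.0
[ 0.61412215 -0.25843974  0.13885873] [-0.21391465  1.22757646 -2.64650278] 24.999698102474213
(array([ 0.6234, -0.2622, 58.5394, 76.2727]), 0.75) [-1.2  1.5 74.1]
```

View pics/w9.png

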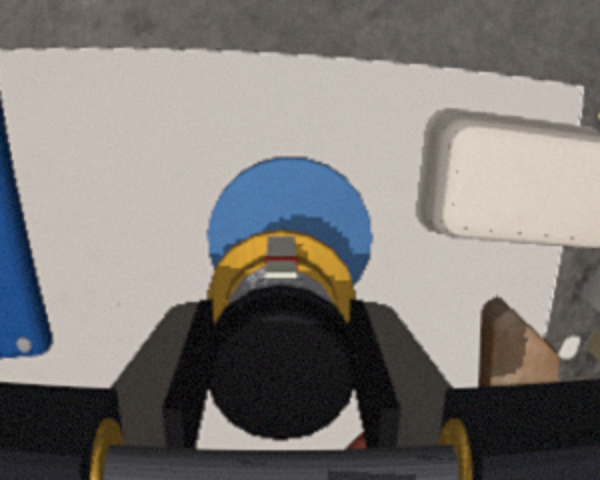

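```bash
python3 -m inch '[[0,0,2.5,20,0,0,0],[0,0,0,22,0,0,0],[0,0,0,15,0,0,0],[0,0,0,9,0,0,0],[0,0,0,4,0,0,0],[0,0,0,3,0,0,0],[0,0,0,0,0,0,0],[0,0,0,0,0,0,0],[0,0,0,0,0,0,0]]'; python3 st.py
```

```text
clock: 17.67
tcp_pos: [0.6146, -0.2628, 0.0667]
tcp_rot: [0.0, 1.0, 0.029, 0.001]
contact_force: [0.1, -0.2, -1.4]
width: 0.0401
grasp_force: 25.0
17.7667 [ 0.6144 -0.2628  0.0665 -0.3004  0.3164 -1.6483  0.0286 24.9997]
```

```bash
python3 -m inch '[[0,0,0,1,0,0,0],[0,0,0,0.8,0,0,0],[0,0,0,0,0,0,0],[0,0,0,0,0,0,0],[0,0,0,0,0,0,0],[0,0,0,0,0,0,0]]'; python3 st.py
```

```text
clock: 18.27
tcp_pos: [0.6144, -0.2628, 0.065]
tcp_rot: [0.0, 1.0, 0.029, 0.0]
contact_force: [-2.3, 1.0, 5.5]
width: 0.0405
grasp_force: 25.0
18.3667 [ 0.6144 -0.2628  0.065  -1.8797  1.0586  5.6142  0.142  25.0009]
```

Standing on the tile; open partly, rise, and check.

```bash
python3 -m inch '[[0,0,0,-0.3,0,0,0],[0.3,0,0,0,0,0,0],[0.65,0,0,0,0,0,0],[0.65,0,0,0,0,0,0],[0.65,0,0,0,0,0,0],[0.65,0,0,0,0,0,0],[0.65,0,0,-8,0,0,0],[0.65,0,0,-20,0,0,0],[0.65,0,0,-30,0,0,0],[0.65,0,0,-30,0,0,0],[0.65,0,0,-20,0,0,0],[0.65,0,0,0,0,0,0],[0.65,0,0,0,0,0,0],[0.65,0,0,0,0,0,0],[0.65,0,0,0,0,0,0]]'
python3 - <<'E'
from h import *
for i in range(3): vision.camera("top")
o=env.get_obs();p=vision.camera("wrist"); print(o["tcp_pos"],o["contact_force"])
for n,z in [("spring",.01),("cap_top",.07),("blue_tile",0)]:
    for u in vision.landmark_of(p,n)[:1]: print(n,round(u["conf"],2),np.round(wat(o,p,u["location"],z),4))
save(p,"w10.png",(220,80,420,280),3)
E
```

```text
clock: 19.62
tcp_pos: [0.613, -0.2624, 0.1706]
tcp_rot: [-0.0, 1.0, 0.029, -0.001]
contact_force: [0.2, 0.3, -0.1]
width: 0.0599
grasp_force: 0.0
[ 0.61332294 -0.26234896  0.17079654] [-0.53649944  0.33265981  0.27582096]
spring 0.73 [ 0.6087 -0.2603  0.01  ]
cap_top 0.63 [ 0.613  -0.2616  0.07  ]
```

View pics/w10.png

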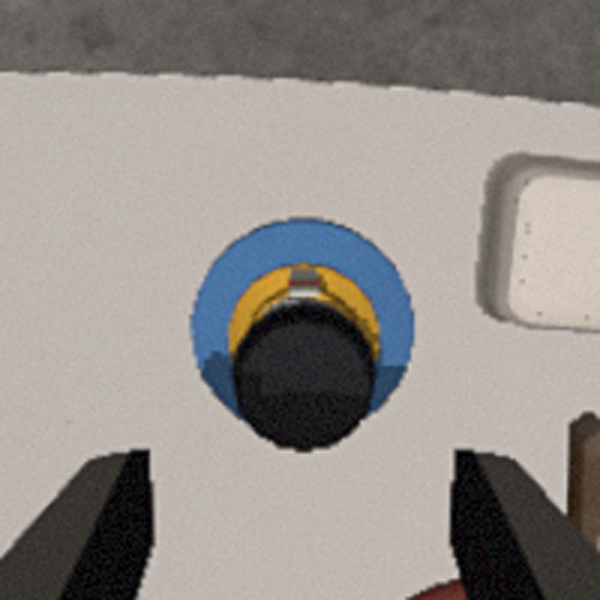

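The spring stands upright and centred on the blue tile (flange about 305,340, tile about 303,325 in the crop), and the gripper is clear of it.

```bash
python3 -c "
from rig import workorder; print(workorder.job_done())"
```

```text
the job is handed in; nothing more can be done
None
```

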